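Tuck the flashing under the lapped shingle

ROBOT

A 6-joint arm with a two-finger parallel gripper is mounted at the origin on a cart in front of the work surface, level with it; the furniture and walls round the work are solid. World frame = base frame: x ahead of the robot, y to its left, z up, the work surface at z = 0. Lengths are in mm, angles in degrees, forces in N, time in s.
With the tool pointing down it reaches from about 300 to 850 mm from the base axis. Payload 5.4 kg.
Tool frame: the origin (TCP) lies midway between the tips of the shut fingers; the grasp point (between the pads) lies robot.tcp_to_grasp behind it (robot.tcp_to_grasp is the distance from the TCP to the grasp point, in mm); z points along the fingers, y is the line along which they close (so a half turn about z gives the same grasp; the last joint's range is limited). The gripper opens to 85 mm and grips with 20 to 120 N. Pads are 22 mm wide; open, the fingers measure 114 mm over their backs; the gripper's body (76 mm by 85 mm) begins 54 mm behind the grasp point. The pads swing forward as they close: fully open they stand 13 mm farther back than shut.
Start: joints at [-81.079, 9.076, 91.501, -0, 79.423, -12.038], TCP at [205.651, -536.949, 231.299] pointing down, gripper open.
Joint ranges: [-166.64, 166.64], [-54.1, 131.32], [10.49, 154.53], [-73.88, 253.88], [9.74, 151.15], [-171.62, 171.62]. Speed limits (degrees/s): [147.25, 147.25, 180, 180, 180, 180].

INTERFACE

Orientations are given as [roll, pitch, yaw] about the fixed x, y, z axes, in that order (R = Rz(yaw) Ry(pitch) Rx(roll)).
In Python, from bench import robot gives the robot as it stands.
- The arm moves only by the tool move_arm, never from a script. Its argument "rows" is a list of rows, each a list of 3 entries, a list of its own where there are three numbers: the turn, a rotation vector about the tool's x, y, z in degrees, then the shift along the tool's x, y, z in mm, then the opening, from -1 (shut) to 1 (fully open), so that 0 is half open. In form: [[[wx, wy, wz], [dx, dy, dz], claw], ...]. A call has 1 to 5 rows; each row shifts and turns the commanded pose from where the row before left it, along the tool's axes as they then stand; what a row does not reach is not made up. A row lasts 1/12 s, in which the tool goes at most 41.7 mm and 7.16 degrees, less where a joint would pass 70% of its speed; a pose out of reach is approached as far as the arm can. A call with a gripper value outside its range is refused whole. The fingers move at their own pace and stop on an object; the grip force is fixed at half the most. Time passes only in rows, so rows that do not move let the fingers close. It gives the time, the measured TCP pose, the force, the opening and the grip force at its end, in the units of the state.
- robot.sense(): the state, without advancing time (a new reading comes with each control period).
- robot.snapshot(name): name is "side" or "top" or "wrist"; returns (picture, depth): 480x640x3 uint8, red, green, blue; 480x640 float32, mm along the optical axis (not along the pixel's ray), 0 where there is no reading.
- robot.camera_model(name): a dict with "K" (3x3 intrinsics, pixels), "extrinsics" (4x4, takes a point from world to camera coordinates); the wrist camera has in their place "mount" (4x4, takes a point from camera to tool coordinates, whose origin is the TCP and whose axes are the flange's). Camera axes: x right, y down, z forward; pixel columns grow to the right and rows downward; lengths in mm; the calibration is good to about 2 mm. A picture is of the moment at which its call begins: read the wrist's pose just before it. camera_model takes no time and is no camera call.
- robot.close_job(): hands the job in; it is judged then, once.
Trained networks look in the newest picture that a camera, given by its name, has taken for a name from the list of things; names that differ only in an ending like _2 or _b are one class to them, and where a whole thing is asked for, a point or a joint stands for the part that bears it (a point fixed in the world has none). Each returns a list of dicts, best first, with "p" (0 to 1); they miss things now and then, are a little off and sometimes report something else, mostly with a low value. They report only what shows in the picture. A call takes as long as a camera call. They do not tell look-alikes from the thing itself.
- robot.find_in(query, camera): "point" ([row, column] in pixels, amid what is visible of it).
- robot.trace(query, camera): "mask" (480x640 bool, what is visible of it) and "point" ([row, column] in pixels, amid what is visible of it).
- robot.spot_point(query, camera): "point" ([row, column] in pixels: a listed point, or the origin of a listed thing).
The state is a dict: "time_s": time; "qpos": joint angles; "dq": joint speeds; "tau": joint torques, N m; "tcp_pos": TCP position; "orientation": TCP orientation; "ft_force": force on the tool from outside, world axes, zero at the start; "wrist_torque": the same for the moment, N m; "gripper_width": finger opening in mm; "grip_force": force on a finger pad.
Only numpy, scipy, OpenCV 4.12 (cv2) and the standard library are available. Lean on these libraries where they do the work, as an engineer would, in place of code of your own. Each camera call takes 0.05 s, during which the arm holds its last target. There are 200 camera calls.

TASK

First stand the steel pin upright in the bore of the roof board and let go of it: it is the end stop for the flashing. Then take the aluminium flashing strip by its upstand and slide its leaf flat under the loose front edge of the shingle, square to that edge, at least 25 mm of the leaf covered and its right-hand end close up against the pin, without lifting the shingle. Finish while still gripping the strip and pressing it flat on the board with a steady 10 to 20 N or so, not letting go; leave everything else on the bench where it is.

Things in the scene. Friction and masses are not known exactly. Their poses are not given: they have to be found in the camera images.
- roof_board: Plywood roof board, 220 x 220 x 25 mm, lying flat and fixed on the bench. Origin: centre of its underside; x points from its front edge (robot side) to the shingle at the back, y to the left, z up. The shingle covers its back part; the front 130 mm are bare, except for one bore.
- butt_edge (a point): Point on the board's top face (25 mm above the bench) straight below the middle of the shingle's loose front edge; axes as the board's. The shingle's edge runs along y for 105 mm to either side. There is an 8 mm gap between the board and the shingle's underside; the shingle is 8 mm thick, so its top lies 16 mm above this point (a cap strip 75 mm behind the edge reaches 27 mm). 40 mm behind the edge (at +x) a fixed batten closes the gap and stops anything slid in.
- bore (a point): Centre of the mouth of the bore in the board's top face; axes as the board's. Round, 16.5 mm wide, 20 mm deep, with a 2 mm chamfer. It lies 20 mm in front of the shingle's edge, 80 mm to the right (-y) of the board's middle.
- shingle (a joint): Hinge of the shingle, rad: a brown wooden course of three boards, 210 mm wide and 85 mm from its hinge at the back to its loose front edge. 0 = lying down; grows as the front edge is lifted. Held down only by its own weight and a weak spring; it must never pass 0.05 rad (about 4 mm at the edge).
- strip: Aluminium flashing strip, 0.13 kg: a flat leaf 90 (x) x 130 (y) x 4 mm with an upstand 8 mm thick, 130 mm long, whose top is 40 mm above the leaf's underside, along its rear (-x) edge: the upstand's mid-plane is at x = -41 mm. Origin: centre of the leaf's underside; x points to the leading edge (45 mm away) that goes under the shingle, y to its left, z up. It starts flat on the bench, leaf down, to the left or right of the board, with its x within 0.4 rad of world x.
- upstand (a point): Middle of the top edge of the strip's upstand (strip frame -41, 0, +40 mm); pinch the upstand here from above, fingers before and behind it.
- lead_left (a point): Left corner of the strip's leading edge, at the underside of the leaf (strip frame +45, +65, 0 mm).
- lead_right (a point): Right corner of the strip's leading edge, at the underside of the leaf (strip frame +45, -65, 0 mm).
- pin: Plain round steel pin, 14 mm thick, 80 mm long, 0.06 kg, chamfered foot, standing upright on the bench on the side of the board where the strip is not. Origin: centre of its underside; z along it. Seated in the bore, its foot is 20 mm below the board's top and 60 mm stand out.
- block_b: Bystander: pine offcut 36 x 52 x 16 mm, loose, behind the board to the right. Origin: centre of underside.
- tape: Bystander: black tape roll, 62 mm wide, 19 mm high, loose, behind the board. Origin: centre of underside.
- cup: Bystander: white cup with an orange lid, 61 mm wide, 42 mm high, loose, behind the board. Origin: centre of underside.
- wheel: Bystander: black wheel with a yellow hub, 65 mm wide, 26 mm high, loose, behind the board to the left. Origin: centre of underside.
There are look-alikes about, which are no part of the job. What is shaped like the strip but red is not meant.

How it is judged:
By the outcome, as a careful person would: the job done as asked, in the order asked, and still so for the second after the job is handed in, while the arm keeps its last pose, push and grip.
It also fails if it takes over 58 s, if anything falls off the work surface, if the arm or the gripper's body presses on something with over 40 N, if the wrist force passes 120 N, or if a joint passes its speed limit or range.

## Working session

There is one attempt and no reset: what is moved stays moved. The work goes in short steps, Python scripts to look and compute and a tool call to move; the robot and the scene stay as the last step left them, time stands still between calls to the robot, and variables do not carry over. Pictures are saved under pics/ and viewed, at most 10 in all, crops included, and the job is handed in when it is done.

Besides the shell and the picture viewer there is one more tool, called after "Call:" as a command line: name --argument value ..., lists and objects as JSON in quotes. move_arm: Moves the arm, as the interface text tells. Its arguments: {"type":"object","properties":{"rows":{"type":"array","items":{"type":"array"}}},"required":["rows"]}

```bash
ls; mkdir -p pics; cat > h.py <<'E'
import numpy as np, cv2
from scipy.spatial.transform import Rotation as R
from bench import robot
def T():
    s=robot.sense(); M=np.eye(4); M[:3,:3]=R.from_euler('xyz',s['orientation'],degrees=True).as_matrix(); M[:3,3]=s['tcp_pos']; return M
def c2w(cam,Tw=None):
    m=robot.camera_model(cam)
    return (Tw@np.array(m['mount']) if cam=='wrist' else np.linalg.inv(np.array(m['extrinsics']))), np.array(m['K'])
def ray(cam,px,z=None,d=None,Tw=None):
    C,K=c2w(cam,Tw); v=np.linalg.inv(K)@[px[1],px[0],1.]
    if d is not None: return (C@np.r_[v*d,1])[:3]
    w=C[:3,:3]@v; o=C[:3,3]; return o+w*(z-o[2])/w[2]
def cloud(cam,depth,Tw=None):
    C,K=c2w(cam,Tw); r,c=np.indices(depth.shape); P=np.stack([c,r,np.ones_like(c)],-1)@np.linalg.inv(K).T*depth[...,None]
    return P@C[:3,:3].T+C[:3,3]
def save(n,p): cv2.imwrite(f'pics/{n}.png',cv2.cvtColor(p,cv2.COLOR_RGB2BGR))
E
python3 - <<'E'
from h import *
np.set_printoptions(precision=1,suppress=True)
s=robot.sense(); print(s, robot.tcp_to_grasp)
for cam in ['top','side']:
    p,d=robot.snapshot(cam); save(cam+'0',p); np.save(cam+'0.npy',d); X=cloud(cam,d)
    for q in ['strip','pin','upstand','lead_left','lead_right','butt_edge','bore','roof_board']:
        for o in robot.spot_point(q,cam)[:4]:
            r,c=map(int,o['point']); print(cam,q,np.array(o['point']),round(o['p'],2),X[r,c] if 0<=r<480 and 0<=c<640 else '')
E
```

```text
pics
{'time_s': 0.0, 'qpos': array([-81.1,   9.1,  91.6,  -0. ,  79.4, -12. ]), 'dq': array([-0. ,  0.1, -0. , -0.1,  0.1, -0.1]), 'tau': array([  0. , -39.6, -33.1,  -0. ,   0. ,  -0. ]), 'tcp_pos': array([ 205.5, -536.4,  230.3]), 'orientation': array([-179.9,   -0. ,   21. ]), 'ft_force': array([-0.1,  0.5,  0.6]), 'wrist_torque': array([ 0., -0., -0.]), 'grip_force': 0.0, 'gripper_width': 85.25955338520266} 18.700000000000003
top strip [281.8 237.7] 0.92 [467.6 313.3   9.1]
top strip [315.1 171.5] 0.74 [366.3 507.5  11.8]
top strip [213.9 248.4] 0.34 [674.4 283.6   7.7]
top pin [269.1 446.3] 0.37 [ 500.  -302.2   66.9]
top upstand [303.8 164.8] 0.87 [401.5 522.7  37.1]
top upstand [294.6 237.5] 0.81 [428.9 313.1   5.8]
top lead_left [327.1 196.4] 0.94 [330.6 435.2  -2.3]
top lead_left [275. 211.] 0.71 [486.  393.1   1.6]
top lead_right [266.3 254. ] 0.72 [513.9 264.6  -5.8]
top lead_right [334.1 154.7] 0.67 [310.  559.4   0.4]
top butt_edge [262.2 350.7] 0.96 [523.7 -25.2  24.5]
top bore [272.7 374.6] 0.6 [495.5 -98.9  -0.6]
top roof_board [268.7 347.3] 0.97 [505.8 -16.1  24.8]
side strip [208.5 291.3] 0.61 [462.7 303.7   4.2]
side strip [272.2 305. ] 0.59 [516.  -35.8  27.7]
side strip [181.3 265.9] 0.58 [364.3 482.    3. ]
side strip [192.4 298.7] 0.43 [480.7 408.    0.4]
side pin [368.5 295.6] 0.58 [ 500.9 -313.7    1.9]
side upstand [163.7 277.7] 0.81 [404.1 541.9  40.5]
side upstand [198.9 277.1] 0.74 [421.  307.5  39.4]
side lead_left [184.7 255.9] 0.71 [333.1 455.3   6.9]
side lead_left [189.5 300.5] 0.59 [486.3 433.2  -2.8]
side lead_right [214.6 308.3] 0.97 [517.  263.8   6.7]
side lead_right [171.3 255.1] 0.82 [322.  553.5   4.4]
side lead_right [274.4 304.8] 0.67 [513.7 -44.3  28.4]
side lead_right [338.7 371.5] 0.48 [ 664.5 -249.4   17.2]
side butt_edge [267.6 311.9] 0.9 [531.7 -37.7  45.2]
side bore [289.8 296.3] 0.85 [495.1 -91.3  20.9]
side roof_board [270.3 303. ] 0.56 [510.4 -24.3  24.7]
```

```bash
python3 - <<'E'
import cv2
a=cv2.imread('pics/top0.png')[180:380,130:480]; cv2.imwrite('pics/top0c.png',cv2.resize(a,(798,456),interpolation=cv2.INTER_CUBIC))
E
```

```text
(no output)
```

View pics/top0c.png

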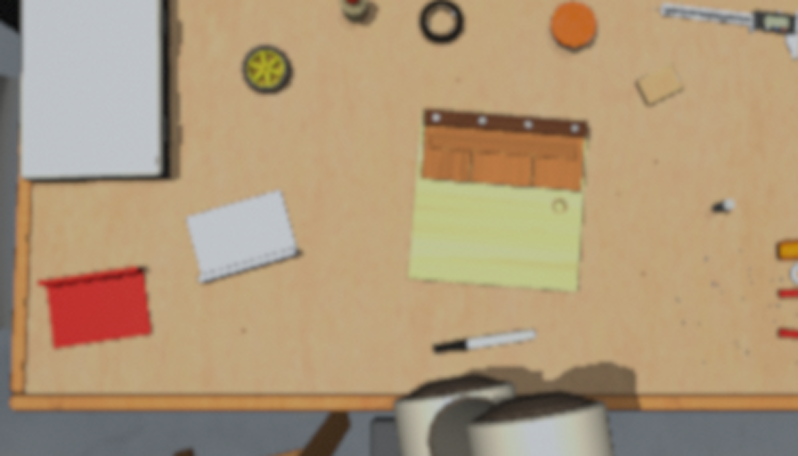

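View pics/side0.png

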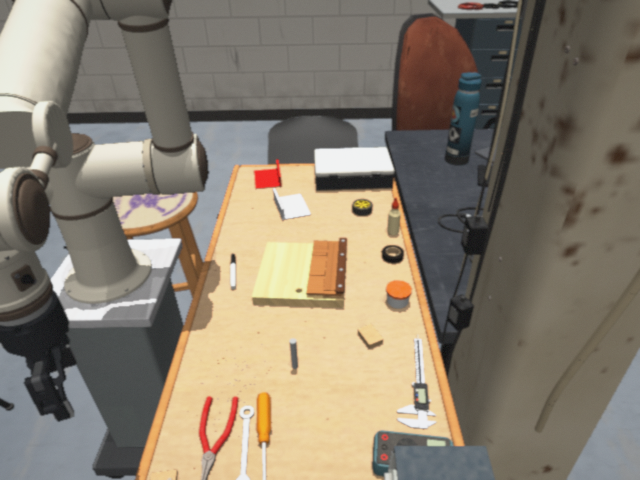

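Two L-shaped things are visible: the silver one at top (282,238) is aluminium, so it is the strip. The red one at (315,171) is the look-alike. The pin stands alone at top (269,446).

```bash
python3 - <<'E'
from h import *
np.set_printoptions(precision=1,suppress=True)
for q,z in [('roof_board',25),('shingle',41),('strip',4),('pin',40)]:
    for o in robot.trace(q,'top')[:2]:
        m=o['mask'].astype(np.uint8); cs,_=cv2.findContours(m,cv2.RETR_EXTERNAL,cv2.CHAIN_APPROX_NONE); c=max(cs,key=len)[:,0,:]
        P=np.array([ray('top',(y,x),z)[:2] for x,y in c],np.float32); (ctr,sz,a)=cv2.minAreaRect(P); print(q,round(o['p'],2),o['point'],np.array(ctr),np.array(sz),round(a,1)); 
        print(cv2.boxPoints((ctr,sz,a)).round())
print(ray('top',[269.1,446.3],0), 'butt',ray('top',[262.2,350.7],25),'bore',ray('top',[272.7,374.6],25))
print(ray('side',[267.6,311.9],25),ray('side',[289.8,296.3],25),ray('side',[368.5,295.6],0))
print(robot.camera_model('wrist'))
E
```

```text
roof_board 0.95 [267.3, 347.6] [507.1 -19.8] [225.1 230.5] 85.8
[[ 384. -124.]
 [ 614. -140.]
 [ 630.   84.]
 [ 400.  101.]]
shingle 0.75 [250.0, 350.5] [560.1 -24.1] [208.9  70.1] 85.4
[[ 517. -125.]
 [ 587. -131.]
 [ 603.   77.]
 [ 533.   83.]]
strip 0.74 [315.1, 170.6] [367.2 510. ] [ 92.2 140.2] 8.5
[[311. 573.]
 [332. 434.]
 [423. 447.]
 [402. 586.]]
strip 0.5 [282.7, 233.7] [459.7 319.5] [ 89.8 132.8] 16.0
[[398. 371.]
 [435. 243.]
 [521. 268.]
 [485. 396.]]
[ 504.4 -317.5    0. ] butt [523.1 -27.2  25. ] bore [491.8 -98.3  25. ]
[533.1 -15.7  25. ] [496.3 -98.7  25. ] [ 502.1 -313.5    0. ]
{'K': array([[407.9,   0. , 318.9],
       [  0. , 407.9, 238. ],
       [  0. ,   0. ,   1. ]]), 'mount': array([[  -0. ,   -1. ,   -0.3,   78. ],
       [   1. ,   -0. ,   -0. ,    0.5],
       [  -0. ,   -0.3,    1. , -142.9],
       [   0. ,    0. ,    0. ,    1. ]])}
```

Call:
move_arm --rows '[[[0,0,6.25],[0,0,0],1],[[0,0,6.25],[0,0,0],1],[[0,0,6.25],[0,0,0],1],[[0,0,6.25],[0,0,0],1]]'

```text
time_s: 1.43
tcp_pos: [205.7, -536.9, 231.3]
orientation: [-180.0, -0.0, -4.4]
ft_force: [1.1, 0.6, -0.2]
gripper_width: 85.7
grip_force: 0.0
```

Call:
move_arm --rows '[[[0,0,0],[28,-24.5,5],1],[[0,0,0],[28,-24.5,5],1],[[0,0,0],[28,-24.5,5],1],[[0,0,0],[28,-24.5,5],1],[[0,0,0],[28,-24.5,5],1]]'

```text
time_s: 1.85
tcp_pos: [355.1, -423.5, 206.2]
orientation: [180.0, -0.0, -4.1]
ft_force: [0.6, -0.8, -0.0]
gripper_width: 85.6
grip_force: 0.0
```

Call:
move_arm --rows '[[[0,0,0],[28,-24.5,5],1],[[0,0,0],[28,-24.5,5],1],[[0,0,0],[28,-24.5,5],1],[[0,0,0],[28,-24.5,5],1],[[0,0,0],[28,-24.5,5],1]]'

```text
time_s: 2.27
tcp_pos: [503.6, -311.0, 181.2]
orientation: [180.0, -0.0, -4.0]
ft_force: [0.5, -1.0, -0.3]
gripper_width: 85.6
grip_force: 0.0
```

Call:
move_arm --rows '[[[0,0,0],[0,0,0],1]]'

```text
time_s: 2.35
tcp_pos: [505.9, -307.4, 180.1]
orientation: [-179.8, -0.0, -3.7]
ft_force: [0.1, 0.2, 0.3]
gripper_width: 85.1
grip_force: 0.0
```

```bash
python3 - <<'E'
from h import *
np.set_printoptions(precision=1,suppress=True)
Tw=T(); p,d=robot.snapshot('wrist'); save('w1',p); X=cloud('wrist',d,Tw); print(Tw)
for q in ['pin','bore']:
    for o in robot.trace(q,'wrist')[:2]:
        Y=X[o['mask']]; t=Y[Y[:,2]>74]; print(q,o['p'],o['point'],len(Y),Y.max(0),Y.min(0),t.mean(0) if len(t) else '', len(t))
for o in robot.spot_point('pin','wrist')[:2]: print(o, ray('wrist',o['point'],0,Tw=Tw))
E
```

```text
[[   1.    -0.1    0.   505.9]
 [  -0.1   -1.     0.  -307.4]
 [   0.    -0.    -1.   180.1]
 [   0.     0.     0.     1. ]]
pin 0.69 [233.3, 322.5] 965 [ 583.8 -298.4  323.1] [ 461.9 -316.7   -0.9] [ 500.4 -309.    80.4] 414
bore 0.76 [235.9, 49.3] 28782 [612.7  -4.3 323.1] [ 375.  -313.4   -1.4] [ 583.8 -313.4  323.1] 105
{'point': [214.0, 321.2], 'p': 0.57} [ 500.7 -309.     0. ]
```

View pics/w1.png

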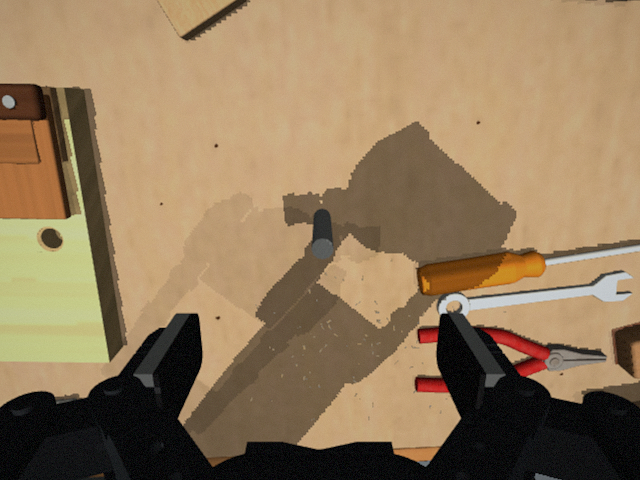

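The picture shows the pin top at (row 248, col 322) and the bore at (238, 50). The fingers are clear of both.

```bash
python3 - <<'E'
from h import *
np.set_printoptions(precision=1,suppress=True)
Tw=T(); o=robot.trace('pin','wrist')[0]; p,d=robot.snapshot('wrist'); X=cloud('wrist',d,Tw)
Y=X[o['mask']&(d>0)]; t=Y[(Y[:,2]>76)&(Y[:,2]<84)]; print(Tw[:3,3],np.median(t,0),t.min(0),t.max(0),len(t))
print('bore',ray('wrist',(238,50),25,Tw=Tw),[ (o['point'],ray('wrist',o['point'],25,Tw=Tw)) for o in robot.spot_point('bore','wrist')[:2]])
print('board edge',[ray('wrist',r,25,Tw=Tw) for r in [(362,106),(362,0)]], 'right edge',ray('wrist',(220,80),25,Tw=Tw))
E
```

```text
[ 501.8 -312.9  181.4] [ 499.6 -311.4   80.1] [ 492.6 -315.4   76.3] [ 506.6 -307.8   82.1] 207
bore [ 498.4 -105.7   25. ] [([232.1, 40.5], array([503.6, -99.7,  25. ]))]
board edge [array([ 385.6, -123. ,   25. ]), array([392.1, -32.8,  25. ])] right edge [ 510.9 -132.3   25. ]
```

```bash
python3 - <<'E'
from h import *
np.set_printoptions(precision=1,suppress=True)
Tw=T(); p,d=robot.snapshot('wrist'); X=cloud('wrist',d,Tw); print(Tw[:3,3])
m=(X[...,2]>70)&(X[...,2]<90)&(abs(X[...,0]-500)<25)&(abs(X[...,1]+310)<25)&(d>0)
t=X[m]; print(t.min(0),t.max(0),np.median(t,0),len(t))
t=X[m&(X[...,2]>78)];print(t.min(0),t.max(0),t.mean(0))
print([(o['point'],ray('wrist',o['point'],25,Tw=Tw)) for o in robot.spot_point('bore','wrist')[:1]],[(o['point'],ray('wrist',o['point'],0,Tw=Tw)) for o in robot.spot_point('pin','wrist')[:1]])
E
```

```text
[ 501.5 -313.4  181.6]
[ 492.7 -316.    70.1] [ 506.4 -302.2   81.9] [ 500.6 -309.3   80.1] 451
[ 492.7 -315.9   78.1] [ 506.3 -302.5   81.9] [ 499.7 -309.1   80.2]
[([230.4, 36.9], array([505.2, -97.7,  25. ]))] [([209.2, 312.0], array([ 500.4, -308.4,    0. ]))]
```

Call:
move_arm --rows '[[[0,0,0],[-2.5,-3.6,20],1],[[0,0,0],[0,0,35],1],[[0,0,0],[0,0,35],1],[[0,0,0],[0,0,35],1],[[0,0,0],[0,0,17],1]]'

```text
time_s: 3.27
tcp_pos: [497.4, -306.7, 34.7]
orientation: [-179.8, 0.3, -4.1]
ft_force: [-0.8, 1.2, -0.5]
gripper_width: 85.7
grip_force: 0.0
```

Call:
move_arm --rows '[[[0,0,0],[0,0,0],-1],[[0,0,0],[0,0,0],-1],[[0,0,0],[0,0,0],-1],[[0,0,0],[0,0,0],-1],[[0,0,0],[0,0,0],-1]]'

```text
time_s: 3.68
tcp_pos: [501.2, -309.7, 41.5]
orientation: [179.9, -0.2, -4.0]
ft_force: [0.1, -0.6, 1.2]
gripper_width: 25.5
grip_force: 0.0
```

Call:
move_arm --rows '[[[0,0,0],[0,0,0],-1],[[0,0,0],[0,0,0],-1],[[0,0,0],[0,0,0],-1],[[0,0,0],[0,0,0],-1]]'

```text
time_s: 4.02
tcp_pos: [501.0, -309.3, 41.1]
orientation: [179.9, -0.1, -4.0]
ft_force: [-0.7, 0.8, 7.1]
gripper_width: 12.3
grip_force: 58.3
```

Call:
move_arm --rows '[[[0,0,0],[0,0,-20],-1],[[0,0,0],[0,0,-35],-1],[[0,0,0],[-2.2,-30,-15],-1],[[0,0,0],[-2.2,-35,0],-1],[[0,0,0],[-2.2,-35,0],-1]]'

```text
time_s: 4.43
tcp_pos: [501.3, -208.4, 111.3]
orientation: [179.9, -0.2, -4.1]
ft_force: [0.3, 0.6, -1.1]
gripper_width: 12.4
grip_force: 58.5
```

Call:
move_arm --rows '[[[0,0,0],[-2.2,-35,0],-1],[[0,0,0],[-2.2,-34,0],-1],[[0,0,0],[0,0,0],-1],[[0,0,0],[0,0,0],-1],[[0,0,0],[0,0,0],-1]]'

```text
time_s: 4.85
tcp_pos: [501.1, -139.5, 109.5]
orientation: [180.0, -0.0, -4.0]
ft_force: [1.0, -0.3, -0.5]
gripper_width: 12.3
grip_force: 58.7
```

```bash
python3 - <<'E'
from h import *
np.set_printoptions(precision=1,suppress=True)
Tw=T(); s=robot.sense(); p,d=robot.snapshot('wrist'); save('w2',p); np.save('w2.npy',d); np.save('w2T.npy',Tw);X=cloud('wrist',d,Tw); print(s['tcp_pos'],s['orientation'],s['gripper_width'],s['grip_force'])
for q in ['bore','pin','butt_edge']:
  print(q,[(o['point'],o['p'],ray('wrist',o['point'],25,Tw=Tw)) for o in robot.spot_point(q,'wrist')[:2]])
o=robot.trace('shingle','wrist')[:1]; 
for a in o:
  m=a['mask']; rows,cols=np.where(m); fr=[(rows[cols==c].max(),c) for c in range(cols.min()+5,cols.max()-5,20)]; print(a['p'],fr[:40:3])
  L=np.array([ray('wrist',f,41,Tw=Tw) for f in fr]); print(L[:,:2]); k=np.polyfit(L[:,1],L[:,0],1); print('edge x =',k)
E
```

```text
[ 501.1 -139.5  109.5] [180.  -0.  -4.] 12.301579668364411 58.65361154079437
bore [([250.2, 248.7], 0.57, array([501.5, -98.6,  25. ]))]
pin [([278.2, 317.7], 0.82, array([ 480.7, -138.1,   25. ]))]
butt_edge [([217.2, 107.1], 0.75, array([527.3, -19.8,  25. ])), ([235.8, 137.2], 0.64, array([514.9, -34.7,  25. ]))]
0.72 [(np.int64(223), 5), (np.int64(223), 65), (np.int64(223), 125), (np.int64(224), 185), (np.int64(224), 245)]
[[ 531.6   26.8]
 [ 531.9   15.8]
 [ 530.6    5.3]
 [ 529.3   -5.3]
 [ 528.6  -16. ]
 [ 527.8  -26.8]
 [ 527.1  -37.5]
 [ 526.3  -48.2]
 [ 525.5  -58.9]
 [ 524.2  -69.6]
 [ 524.   -80.4]
 [ 522.7  -91. ]
 [ 521.9 -101.8]
 [ 521.2 -112.5]
 [ 520.4 -123.3]]
edge x = [  0.1 530. ]
```

View pics/w2.png

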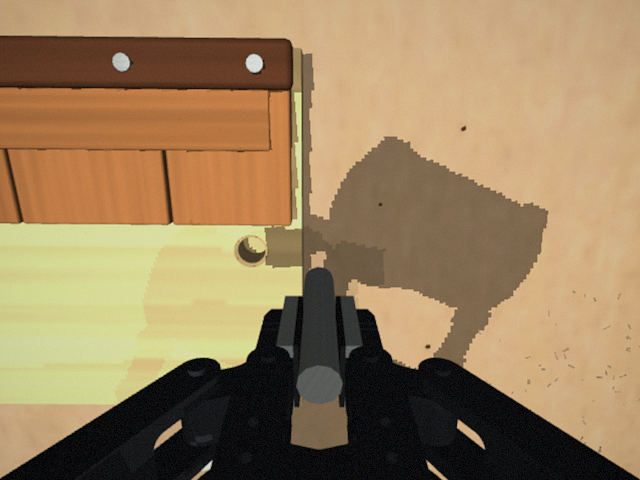

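The picture shows the bore at (row 250, col 251) and the pin hanging plumb from its top (384,320) to its foot (268,318).

```bash
python3 - <<'E'
from h import *
np.set_printoptions(precision=2,suppress=True)
Tw=np.load('w2T.npy'); d=np.load('w2.npy'); X=cloud('wrist',d,Tw)
m=(abs(X[...,0]-500)<25)&(abs(X[...,1]+139)<25)&(d>0)
for lo,hi in [(143,165),(125,140),(110,125),(95,110),(80,95),(66,80)]:
    n=m&(X[...,2]>lo)&(X[...,2]<hi); r,c=np.where(n); k=(c>303)&(c<338)
    t=X[r[k],c[k]]; print(lo,hi,k.sum(),*( [t.mean(0),t.min(0),t.max(0)] if k.sum() else []))
print('bore',ray('wrist',(250.5,251),25,Tw=Tw),'z there',np.median(X[240:262,205:225,2]))
a=np.float32(cv2.cvtColor(cv2.imread('pics/w2.png'),cv2.COLOR_BGR2GRAY))[228:274,222:280].astype(int)
for r in range(0,46,3): print(228+r,' '.join('%3d'%v for v in a[r,::2]))
E
```

```text
143 165 1530 [ 501.11 -140.42  148.09] [ 491.93 -145.88  143.04] [ 507.21 -135.06  150.36]
125 140 814 [ 505.56 -141.05  132.77] [ 501.61 -147.14  125.01] [ 512.05 -135.05  139.99]
110 125 693 [ 505.67 -141.24  117.91] [ 501.19 -147.63  110.  ] [ 512.3  -134.52  125.  ]
95 110 487 [ 505.18 -140.37  102.77] [ 500.14 -146.51   95.02] [ 507.03 -133.95  109.93]
80 95 411 [ 505.04 -140.32   87.77] [ 499.79 -146.69   80.02] [ 507.24 -133.37   95.  ]
66 80 225 [ 504.93 -140.07   74.91] [ 499.76 -146.65   69.21] [ 506.93 -132.89   79.97]
bore [501.18 -99.96  25.  ] z there 25.235647463456516
228 213 212 215 216 216 215 216 214 216 216 216 217 214 216 213 216 214 215 216 215 215 171 117 117 116 119 119 122 121
231 215 214 215 215 213 213 215 215 213 214 215 214 215 216 216 212 211 209 209 209 211 165 120 118 120 117 121 121 117
234 212 211 211 213 215 213 215 216 213 214 218 216 212 204 206 205 213 214 213 211 212 217 119 122 124 123 122 121 123
237 212 215 214 212 214 216 215 216 215 215 173 186 159 174 196 197 191 144 188 208 215 218 116 124 126 121 122 121 127
240 214 211 214 213 214 215 2
[... 710 characters left out ...]
 206 206 207 178 138 162  86  61  59  63  63  64  61  62  61  68 132 181  93 119 118 114 117 117 113
261 207 208 206 208 208 206 206 207 184 166 166 157 101  54  61  60  63  60 127 172 174 187 114 118 114 119 117 117 120
264 208 207 205 209 207 209 209 209 207 205 186 168 165 169 171 173 175 174 174 181 206 211 110 111 113 118 120 120 118
267 204 206 207 205 206 204 205 205 204 205 207 207 205 198 193 191 196 201 209 209 207 207 206 209 210 164 150 176 176
270 204 202 204 202 203 203 206 203 202 201 203 202 205 203 203 203 204 205 204 202 204 205 204 205 208 204 204 204 205
273 201 200 201 202 200 202 203 203 203 202 202 201 201 203 203 202 203 201 202 207 203 204 204 201 202 206 203 202 202
```

Call:
move_arm --rows '[[[0,0,0],[-0.9,-20,0],-1],[[0,0,0],[-1,-20,0],-1],[[0,0,0],[0,0,20],-1],[[0,0,0],[0,0,16],-1],[[0,0,0],[0,0,0],-1]]'

```text
time_s: 5.52
tcp_pos: [499.4, -98.3, 70.2]
orientation: [-179.9, 0.3, -4.1]
ft_force: [-0.9, 0.5, -0.7]
gripper_width: 12.8
grip_force: 58.7
```

Call:
move_arm --rows '[[[0,0,0],[0,0,4],-1],[[0,0,0],[0,0,3],-1],[[0,0,0],[0,0,3],-1]]'

```text
time_s: 5.77
tcp_pos: [502.6, -99.9, 64.0]
orientation: [180.0, -0.1, -4.1]
ft_force: [-0.1, 0.0, -0.3]
gripper_width: 12.5
grip_force: 58.7
```

Call:
move_arm --rows '[[[0,0,0],[0,0,3],-1],[[0,0,0],[0,0,3],-1],[[0,0,0],[0,0,0],-1]]'

```text
time_s: 6.02
tcp_pos: [501.7, -99.1, 57.0]
orientation: [-180.0, 0.0, -4.1]
ft_force: [0.5, -0.0, -1.8]
gripper_width: 12.3
grip_force: 58.7
```

Call:
move_arm --rows '[[[0,0,0],[0,0,3.5],-1],[[0,0,0],[0,0,3.5],-1],[[0,0,0],[0,0,3],-1],[[0,0,0],[0,0,1],-1],[[0,0,0],[0,0,0],-1]]'

```text
time_s: 6.43
tcp_pos: [501.8, -99.1, 46.2]
orientation: [-180.0, 0.0, -4.0]
ft_force: [0.6, 0.7, -0.5]
gripper_width: 12.4
grip_force: 58.7
```

Call:
move_arm --rows '[[[0,0,0],[0,0,0],0],[[0,0,0],[0,0,0],0],[[0,0,0],[0,0,0],0],[[0,0,0],[0,0,0],0],[[0,0,0],[0,0,0],0]]'

```text
time_s: 6.85
tcp_pos: [501.9, -99.1, 46.4]
orientation: [180.0, -0.0, -4.0]
ft_force: [-0.1, -0.6, -0.5]
gripper_width: 42.6
grip_force: 0.0
```

Call:
move_arm --rows '[[[0,0,0],[0,0,-15],0],[[0,0,0],[0,0,-35],0],[[0,0,0],[0,0,-35],0],[[0,0,0],[0,0,-35],0.5],[[0,0,0],[0,0,-35],1]]'

```text
time_s: 7.27
tcp_pos: [501.5, -99.0, 203.0]
orientation: [-180.0, 0.0, -4.0]
ft_force: [0.1, 0.4, -0.3]
gripper_width: 65.4
grip_force: 0.0
```

```bash
python3 - <<'E'
from h import *
np.set_printoptions(precision=2,suppress=True)
s=robot.sense(); Tw=T(); p,d=robot.snapshot('wrist'); save('w3',p); X=cloud('wrist',d,Tw); print(s['tcp_pos'])
m=(abs(X[...,0]-500)<30)&(abs(X[...,1]+100)<30)&(d>0)&(X[...,2]>60)&(X[...,2]<120); t=X[m]; print(t.max(0)); t=t[t[:,2]>t[:,2].max()-4]; print(t.min(0),t.max(0),t.mean(0))
E
```

```text
[501.51 -98.98 202.96]
[507.48 -92.36  87.68]
[ 493.59 -106.28   83.7 ] [507.32 -92.8   87.68] [500.4  -99.36  85.33]
```

View pics/w3.png

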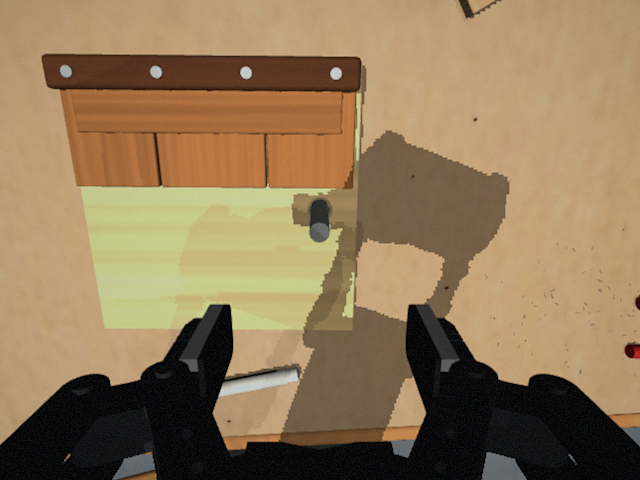

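The pin is seated upright. Its top is at (232,319), at height 85 mm. The shingle's front edge is at row 187, columns 77 to 353. Next, the strip.

```bash
python3 - <<'E'
from h import *
np.set_printoptions(precision=1,suppress=True)
Tw=T(); p,d=robot.snapshot('wrist'); s=robot.sense(); print(s['tcp_pos'])
g=cv2.cvtColor(p,cv2.COLOR_RGB2HSV)
# shingle edge: brown->yellow-green transition by hue
pts=[]
for c in range(90,300,10):
    col=g[150:215,c,0].astype(int); j=np.where(col>22)[0]
    if len(j): pts.append((150+j[0],c))
print(pts[::3]); L=np.array([ray('wrist',q,41,Tw=Tw) for q in pts]); k=np.polyfit(L[:,1],L[:,0],1); print('x=%.4f*y+%.2f'%tuple(k), 'yaw',-np.degrees(np.arctan(k[0])), np.abs(np.polyval(k,L[:,1])-L[:,0]).max())
L2=np.array([ray('wrist',q,33,Tw=Tw) for q in pts]); print(np.polyfit(L2[:,1],L2[:,0],1))
print([ray('wrist',q,25,Tw=Tw) for q in [(328,105),(328,352)]])
E
```

```text
[ 505.7 -100.8  208.5]
[(np.int64(193), 90), (np.int64(193), 120), (np.int64(193), 150), (np.int64(193), 180), (np.int64(193), 210), (np.int64(194), 240), (np.int64(194), 270)]
x=0.0786*y+528.85 yaw -4.4962648740248286 0.4080256800461939
[  0.1 527.3]
[array([409.1,  98.8,  25. ]), array([ 392.6, -124.4,   25. ])]
```

Call:
move_arm --rows '[[[0,0,0],[-9,-36,0],1],[[0,0,0],[-9,-36,0],1],[[0,0,0],[-9,-36,0],1],[[0,0,0],[-9,-36,0],1],[[0,0,0],[-9,-36,0],1]]'

```text
time_s: 7.78
tcp_pos: [468.8, 85.1, 200.7]
orientation: [-180.0, 0.0, -4.1]
ft_force: [0.7, -0.4, 0.9]
gripper_width: 85.5
grip_force: 0.0
```

Call:
move_arm --rows '[[[0,0,0],[-9,-36,0],1],[[0,0,0],[-9,-36,0],1],[[0,0,0],[-9,-36,0],1],[[0,0,0],[-9,-36,0],1],[[0,0,0],[-9,-36,0],1]]'

```text
time_s: 8.2
tcp_pos: [436.5, 268.0, 200.7]
orientation: [180.0, 0.0, -4.0]
ft_force: [1.3, -0.1, 0.9]
gripper_width: 85.7
grip_force: 0.0
```

Call:
move_arm --rows '[[[0,0,-7],[-10,-36,0],1],[[0,0,-7],[0,0,0],1],[[0,0,-7],[0,0,0],1],[[0,0,-7],[0,0,0],1],[[0,0,-7],[0,0,0],1]]'

```text
time_s: 8.62
tcp_pos: [429.5, 303.1, 200.4]
orientation: [-180.0, 0.1, 31.4]
ft_force: [0.2, 0.1, -0.4]
gripper_width: 85.2
grip_force: 0.0
```

Call:
move_arm --rows '[[[0,0,-7],[0,0,0],1],[[0,0,-7],[0,0,0],1],[[0,0,-7],[0,0,0],1],[[0,0,-7],[0,0,0],1],[[0,0,-7],[0,0,0],1]]'

```text
time_s: 9.03
tcp_pos: [429.6, 302.8, 200.5]
orientation: [-180.0, 0.0, 66.3]
ft_force: [0.9, -0.7, -0.6]
gripper_width: 85.2
grip_force: 0.0
```

Call:
move_arm --rows '[[[0,0,-7],[0,0,0],1],[[0,0,-7],[0,0,0],1],[[0,0,-7],[0,0,0],1],[[0,0,-7],[0,0,0],1],[[0,0,-7],[0,0,0],1]]'

```text
time_s: 9.45
tcp_pos: [429.7, 302.8, 200.5]
orientation: [-179.9, 0.0, 101.3]
ft_force: [-0.7, -0.1, -0.4]
gripper_width: 85.6
grip_force: 0.0
```

Call:
move_arm --rows '[[[0,0,-5],[0,0,0],1],[[0,0,0],[0,0,0],1],[[0,0,0],[0,0,0],1],[[0,0,0],[0,0,0],1]]'

```text
time_s: 9.78
tcp_pos: [429.8, 302.8, 200.9]
orientation: [-180.0, 0.0, 105.8]
ft_force: [1.4, -0.4, -0.7]
gripper_width: 85.5
grip_force: 0.0
```

```bash
python3 - <<'E'
from h import *
np.set_printoptions(precision=1,suppress=True)
Tw=T(); s=robot.sense(); p,d=robot.snapshot('wrist'); save('w4',p); X=cloud('wrist',d,Tw); print(s['tcp_pos'],s['orientation'],s['qpos'])
hsv=cv2.cvtColor(p,cv2.COLOR_RGB2HSV)
m=(X[...,2]>30)&(X[...,2]<50)&(d>0)&(abs(X[...,0]-430)<120)&(abs(X[...,1]-310)<130)
P=X[m]; print(len(P),P.mean(0)); r=cv2.minAreaRect(P[:,:2].astype(np.float32)); print(r,cv2.boxPoints(r), np.median(P[:,2]))
for q,z in [('upstand',40),('lead_left',0),('lead_right',0),('strip',0)]: print(q,[(np.array(o['point']),o['p'],ray('wrist',o['point'],z,Tw=Tw)) for o in robot.spot_point(q,'wrist')[:2]])
E
```

```text
[429.8 302.8 200.9] [-180.     0.   105.8] [ 22.    3.2 101.3   0.   75.5   6.2]
2450 [455.3 344.3  40.6]
((456.9596252441406, 361.2271728515625), (219.5207977294922, 100.60712432861328), 57.937557220458984) [[356.1 294.9]
 [441.3 241.5]
 [557.9 427.5]
 [472.6 480.9]] 40.089061669124334
upstand [(array([203.4, 311. ]), 0.7, array([421.2, 308.6,  40. ]))]
lead_left [(array([  5.3, 241.5]), 0.71, array([332.4, 431.4,   0. ]))]
lead_right [(array([263.1, 407.4]), 0.97, array([521.3, 270.1,   0. ]))]
strip [(array([196.1, 361.6]), 0.77, array([462.9, 317.5,   0. ]))]
```

View pics/w4.png

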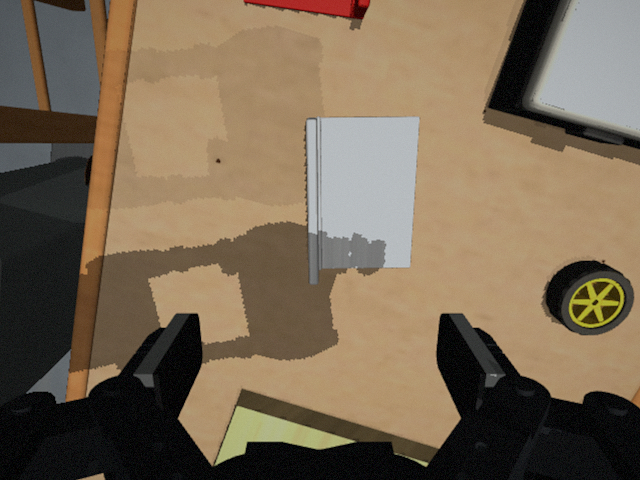

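The silver strip is well separated. Its upstand top runs from (118,312) to (282,313), and its leading corners are at (267,411) and (117,419). The red look-alike is at the top edge of the picture, near (5,310).

```bash
python3 - <<'E'
from h import *
np.set_printoptions(precision=1,suppress=True)
Tw=T(); s=robot.sense(); print(s['tcp_pos'])
W=lambda r,z: ray('wrist',r,z,Tw=Tw)
uL,uR,lL,lR=W((118,312.5),40),W((282.5,313),40),W((117.5,419),4),W((267.5,411),4)
print(uL,uR,np.linalg.norm(uL-uR),lL,lR,np.linalg.norm(lL-lR))
for a,b in [(uR,uL),(lR,lL)]:
    v=b-a; print('yaw',np.degrees(np.arctan2(-v[0],v[1])))
mid=(uL+uR)/2; print(mid,(lL+lR)/2)
e=mid-Tw[:3,3]; print('tool delta',Tw[:3,:3].T@e)
E
```

```text
[430.  302.9 201.3]
[405.7 369.1  40. ] [440.6 245.8  40. ] 128.12967271847538 [487.2 391.8   4. ] [525.  268.4   4. ] 129.02451433091738
yaw 15.812140683792277
yaw 17.02022320394825
[423.2 307.5  40. ] [506.1 330.1   4. ]
tool delta [  6.2  -5.3 161.3]
```

Call:
move_arm --rows '[[[0,0,0],[6,-5.3,20],1],[[0,0,0],[0,0,35],1],[[0,0,0],[0,0,35],1],[[0,0,0],[0,0,35],1],[[0,0,0],[0,0,30],1]]'

```text
time_s: 10.45
tcp_pos: [422.5, 307.0, 44.2]
orientation: [-179.9, 0.0, 105.9]
ft_force: [-0.3, -0.5, 1.0]
gripper_width: 85.4
grip_force: 0.0
```

Call:
move_arm --rows '[[[0,0,0],[0,0,20],1],[[0,0,0],[0,0,13],1],[[0,0,0],[0,0,0],1],[[0,0,0],[0,0,0],1]]'

```text
time_s: 10.78
tcp_pos: [422.9, 307.1, 13.0]
orientation: [-179.9, 0.0, 105.9]
ft_force: [0.0, -0.4, 0.3]
gripper_width: 85.2
grip_force: 0.0
```

Call:
move_arm --rows '[[[0,0,0],[0,0,0],-1],[[0,0,0],[0,0,0],-1],[[0,0,0],[0,0,0],-1],[[0,0,0],[0,0,0],-1],[[0,0,0],[0,0,0],-1]]'

```text
time_s: 11.2
tcp_pos: [423.7, 307.5, 14.0]
orientation: [179.9, -0.0, 106.0]
ft_force: [-0.3, -0.0, 0.6]
gripper_width: 25.7
grip_force: 0.0
```

Call:
move_arm --rows '[[[0,0,0],[0,0,0],-1],[[0,0,0],[0,0,0],-1],[[0,0,0],[0,0,0],-1],[[0,0,0],[0,0,0],-1]]'

```text
time_s: 11.53
tcp_pos: [423.6, 307.4, 13.7]
orientation: [180.0, -0.0, 106.0]
ft_force: [-0.6, 0.2, 3.5]
gripper_width: 7.1
grip_force: 59.2
```

Call:
move_arm --rows '[[[0,0,0],[0,0,-10],-1],[[0,0,0],[0,0,-25],-1],[[0,0,0],[0,0,-25],-1],[[0,0,6.8],[0,0,0],-1],[[0,0,6.8],[0,0,0],-1]]'

```text
time_s: 11.95
tcp_pos: [424.5, 307.8, 75.6]
orientation: [179.8, -0.1, 92.0]
ft_force: [0.0, -0.3, -1.5]
gripper_width: 7.0
grip_force: 58.7
```

Call:
move_arm --rows '[[[0,0,6.8],[0,0,0],-1],[[0,0,0],[-20,1,0],-1],[[0,0,0],[-33,1,0],-1],[[0,0,0],[-33,1,0],-1],[[0,0,0],[-33,2,0],-1]]'

```text
time_s: 12.37
tcp_pos: [418.1, 187.1, 73.3]
orientation: [-180.0, 0.0, 85.6]
ft_force: [0.6, -0.3, -0.9]
gripper_width: 6.9
grip_force: 58.6
```

Call:
move_arm --rows '[[[0,0,0],[-33,1,0],-1],[[0,0,0],[-33,2,0],-1],[[0,0,0],[-33,1,0],-1],[[0,0,0],[-33,1,0],-1],[[0,0,0],[-30,1,0],-1]]'

```text
time_s: 12.78
tcp_pos: [411.8, 24.6, 73.6]
orientation: [-180.0, 0.0, 85.6]
ft_force: [0.7, -0.7, -1.1]
gripper_width: 7.1
grip_force: 58.6
```

Call:
move_arm --rows '[[[0,0,0],[-25,1,0],-1],[[0,0,0],[-13,0,0],-1],[[0,0,0],[0,0,0],-1],[[0,0,0],[0,0,0],-1]]'

```text
time_s: 13.12
tcp_pos: [410.3, -12.0, 73.4]
orientation: [-180.0, -0.0, 85.4]
ft_force: [0.6, -0.4, -1.5]
gripper_width: 6.9
grip_force: 58.6
```

```bash
python3 - <<'E'
from h import *
np.set_printoptions(precision=1,suppress=True)
Tw=T(); s=robot.sense(); p,d=robot.snapshot('wrist'); save('w5',p); np.save('w5.npy',d); np.save('w5T.npy',Tw); print(s['tcp_pos'],s['orientation'],s['ft_force'],s['gripper_width'])
p,d=robot.snapshot('top'); save('top5',p)
a=p[230:330,300:420]; save('top5c',cv2.resize(a,(480,400))); b=cv2.imread('pics/w5.png'); 
E
```

```text
[410.3 -12.   73.4] [-180.    -0.    85.4] [ 0.6 -0.4 -1.5] 6.9213537569575845
```

View pics/w5.png

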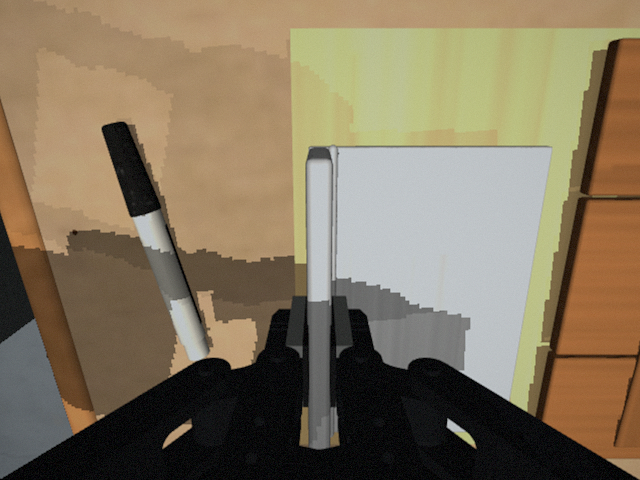

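The strip is held squarely over the bare board. Its left leading corner is at (148,551). The leading edge runs down to about (430,512), and the shingle's edge is to the right of it.

```bash
python3 - <<'E'
from h import *
np.set_printoptions(precision=2,suppress=True)
Tw=np.load('w5T.npy'); d=np.load('w5.npy'); X=cloud('wrist',d,Tw); p=cv2.imread('pics/w5.png')
L=X[165:270,350:500].reshape(-1,3); A=np.c_[L[:,:2]-L[:,:2].mean(0),np.ones(len(L))]; k=np.linalg.lstsq(A,L[:,2],rcond=None)[0]; print('leaf plane',k,L.mean(0))
ps=-np.radians(4.4); bx=np.array([np.cos(ps),np.sin(ps)]); by=np.array([-np.sin(ps),np.cos(ps)]); print('slope along bx,by deg',np.degrees(np.arctan([k[:2]@bx,k[:2]@by])))
zl=k[2]
# leading edge via depth jump; shingle edge via z
le=[];se=[]
for r in range(160,400,12):
    z=X[r,:,2]; c=np.where((abs(z-zl)<5))[0]; c=c[(c>340)&(c<560)]
    if len(c): le.append(X[r,c.max()])
    c=np.where((z>36)&(z<46))[0]; c=c[c>c.max()-200] if len(c) else c; c=c[c>490] if len(c) else c
    if len(c) : se.append(X[r,c.min()])
le=np.array(le);se=np.array(se)
for n,e in (('lead',le),('shingle',se)):
    f=np.polyfit(e[:,1],e[:,0],1); print(n,f,'yaw',-np.degrees(np.arctan(f[0])),np.abs(np.polyval(f,e[:,1])-e[:,0]).max(), e[0],e[-1])
    
lf=[X[np.where(abs(X[:300,c,2]-zl)<5)[0].min(),c] for c in range(350,540,10)]; lf=np.array(lf); f=np.polyfit(lf[:,0],lf[:,1],1); print('left edge',f,np.degrees(np.arctan(f[0])))
E
```

```text
leaf plane [-0.07  0.18 64.62] [453.46  21.86  64.62]
slope along bx,by deg [-5.04  9.87]
lead [  0.08 496.42] yaw -4.72176234829952 0.9699735298488577 [499.81  40.04  63.37] [491.7  -60.28  63.46]
shingle [  0.07 528.42] yaw -4.255029775326319 0.5196514950634992 [530.6   34.44  37.74] [521.9  -83.36  37.05]
left edge [-0.08 84.81] -4.535195150695721
```

Call:
move_arm --rows '[[[0,0,0],[0,0,15],-1],[[0,0,0],[0,0,12],-1],[[0,0,0],[0,0,5],-1],[[0,0,0],[0,0,0],-1],[[0,0,0],[0,0,0],-1]]'

```text
time_s: 13.63
tcp_pos: [410.4, -11.1, 41.3]
orientation: [-180.0, -0.0, 85.6]
ft_force: [0.4, -0.7, -1.3]
gripper_width: 6.9
grip_force: 58.7
```

Call:
move_arm --rows '[[[0,0,0],[0,0,1],-1],[[0,0,0],[0,0,0],-1]]'

```text
time_s: 13.8
tcp_pos: [411.1, -11.7, 40.9]
orientation: [179.9, 0.0, 85.6]
ft_force: [-0.0, 0.1, -1.1]
gripper_width: 6.6
grip_force: 58.7
```

Call:
move_arm --rows '[[[0,0,0],[0,0,1],-1],[[0,0,0],[0,0,0],-1]]'

```text
time_s: 13.97
tcp_pos: [410.8, -11.8, 39.6]
orientation: [180.0, 0.0, 85.6]
ft_force: [0.1, 0.0, -1.6]
gripper_width: 6.9
grip_force: 58.7
```

Call:
move_arm --rows '[[[0,0,0],[0,0,0.5],-1],[[0,0,0],[0,0,0],-1]]'

```text
time_s: 14.13
tcp_pos: [410.5, -11.8, 38.8]
orientation: [180.0, 0.0, 85.6]
ft_force: [0.8, 0.6, -1.4]
gripper_width: 7.1
grip_force: 58.7
```

Call:
move_arm --rows '[[[0,0,0],[0,10,0],-1],[[0,0,0],[0,12,0],-1],[[0,0,0],[0,8,0],-1],[[0,0,0],[0,5,0],-1],[[0,0,0],[0,0,0],-1]]'

```text
time_s: 14.55
tcp_pos: [446.3, -14.7, 39.0]
orientation: [180.0, 0.0, 85.6]
ft_force: [-0.2, 0.4, -0.6]
gripper_width: 6.8
grip_force: 58.6
```

```bash
python3 - <<'E'
from h import *
s=robot.sense(); print(s['tcp_pos'],s['ft_force'])
p,d=robot.snapshot('side'); a=p[225:325,240:360]; b=robot.snapshot('wrist')[0]; save('w6',b); save('m6',np.hstack([cv2.resize(a,(400,333)),cv2.resize(b,(400,300))[:300] if 0 else cv2.resize(b,(400,333))]))
E
```

```text
[446.34460917 -14.6752532   38.97842343] [-0.16156018  0.43272689 -0.57929409]
```

View pics/m6.png

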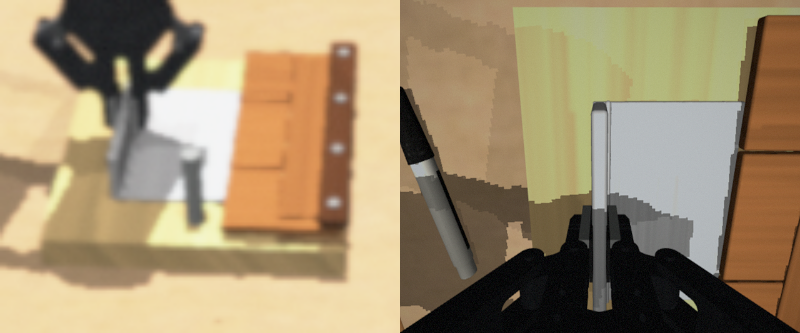

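The leading edge is just going under the shingle, with no contact force. The shingle is still down and the pin is upright, so I go on.

Call:
move_arm --rows '[[[0,0,0],[0,8,0],-1],[[0,0,0],[0,8,0],-1],[[0,0,0],[0,7,0],-1],[[0,0,0],[0,5,0],-1],[[0,0,0],[0,0,0],-1]]'

```text
time_s: 15.07
tcp_pos: [474.3, -16.8, 38.9]
orientation: [180.0, 0.0, 85.6]
ft_force: [-0.3, 0.9, -1.4]
gripper_width: 7.2
grip_force: 58.6
```

```bash
python3 - <<'E'
from h import *
np.set_printoptions(precision=2,suppress=True)
Tw=T(); s=robot.sense(); p,d=robot.snapshot('wrist'); X=cloud('wrist',d,Tw); print(s['tcp_pos'],s['orientation'],s['ft_force'])
ps=-np.radians(4.4); bx=np.array([np.cos(ps),np.sin(ps)]); by=np.array([-np.sin(ps),np.cos(ps)])
pin=np.array([500.4,-99.4]); B=np.stack([(X[...,:2]-pin)@bx-20,(X[...,:2]-pin)@by-80,X[...,2]],-1)
# leaf left edge: z ~29 vs board 25
g=cv2.cvtColor(p,cv2.COLOR_RGB2HSV)
lf=[]
for c in range(360,500,10):
    r=np.where((g[100:300,c,1]<40)&(g[100:300,c,2]>120))[0]
    if len(r): lf.append(B[100+r.min(),c])
lf=np.array(lf); print('left edge in butt frame',lf[::3]); print('TCP butt',[(Tw[:2,3]-pin)@bx-20,(Tw[:2,3]-pin)@by-80])
sh=(B[...,2]>38)&(B[...,2]<45)&(B[...,0]>-10)&(B[...,0]<60)&(d>0); q=B[sh]; print('shingle z',np.percentile(q[:,2],[5,50,95]),'edge x',[q[abs(q[:,1]-y)<3,0].min() for y in (-20,0,20,40,60)])
E
```

```text
[474.27 -16.78  38.86] [179.96   0.01  85.56] [-0.28  0.9  -1.41]
left edge in butt frame [[-37.49  64.07  29.1 ]
 [-26.37  64.    28.43]
 [-15.34  64.    28.52]
 [ -4.78  64.13  30.05]]
TCP butt [np.float64(-52.395144993366536), np.float64(0.36922167557965224)]
shingle z [40.   41.35 43.62] edge x [np.float64(0.2607756209623062), np.float64(0.23634850299416144), np.float64(0.4667689103309556), np.float64(0.4426011565924206), np.float64(0.16219376643599404)]
```

Call:
move_arm --rows '[[[0,0,0],[-3,0,0],-1],[[0,0,0],[-2.5,0,0],-1],[[0,0,0],[0,0,0],-1]]'

```text
time_s: 15.37
tcp_pos: [472.6, -22.5, 38.7]
orientation: [-180.0, 0.0, 85.5]
ft_force: [-0.3, -0.3, 0.2]
gripper_width: 7.0
grip_force: 58.8
```

Call:
move_arm --rows '[[[0,0,0],[-0.7,0,0],-1],[[0,0,0],[0,0,0],-1]]'

```text
time_s: 15.53
tcp_pos: [472.6, -22.9, 38.7]
orientation: [-180.0, 0.0, 85.5]
ft_force: [-0.1, -0.4, -0.2]
gripper_width: 6.8
grip_force: 58.8
```

Call:
move_arm --rows '[[[0,0,0],[-0.5,0,0],-1],[[0,0,0],[0,0,0],-1]]'

```text
time_s: 15.7
tcp_pos: [472.6, -23.3, 38.7]
orientation: [-180.0, 0.0, 85.6]
ft_force: [-0.8, 0.4, -0.5]
gripper_width: 6.8
grip_force: 58.8
```

Call:
move_arm --rows '[[[0,0,0],[-0.5,0,0],-1],[[0,0,0],[0,0,0],-1]]'

```text
time_s: 15.87
tcp_pos: [472.7, -23.8, 38.7]
orientation: [-180.0, 0.0, 85.6]
ft_force: [0.8, -1.0, -0.8]
gripper_width: 6.8
grip_force: 58.7
```

Call:
move_arm --rows '[[[0,0,0],[-0.4,0,0],-1],[[0,0,0],[0,0,0],-1]]'

```text
time_s: 16.03
tcp_pos: [472.7, -24.2, 38.7]
orientation: [-180.0, -0.0, 85.6]
ft_force: [0.1, 0.5, -0.6]
gripper_width: 6.7
grip_force: 58.7
```

```bash
python3 - <<'E'
from h import *
np.set_printoptions(precision=2,suppress=True)
Tw=T(); s=robot.sense(); print(s['tcp_pos'],s['ft_force'])
p,d=robot.snapshot('wrist'); a=p[330:480,360:620]; q,d2=robot.snapshot('side'); b=q[245:305,265:345]; t,_=robot.snapshot('top'); c=t[245:285,350:400]
save('m7',np.hstack([cv2.resize(b,(440,330),interpolation=cv2.INTER_CUBIC),cv2.resize(c,(360,330),interpolation=cv2.INTER_CUBIC)]))
E
```

```text
[472.68 -24.2   38.74] [ 0.05  0.52 -0.61]
```

View pics/m7.png

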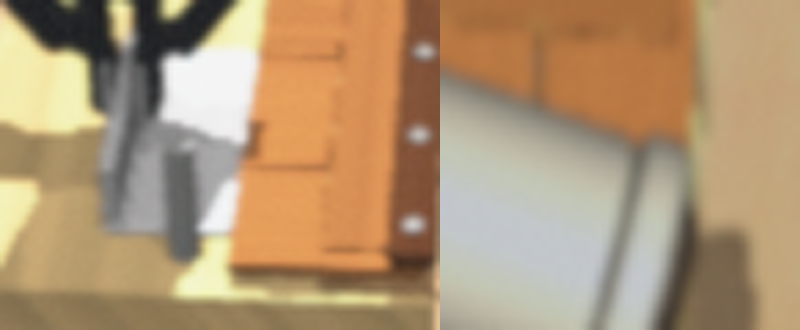

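The pin is still upright and the shingle is down. I keep feeling for contact.

Call:
move_arm --rows '[[[0,0,0],[-0.4,0,0],-1],[[0,0,0],[0,0,0],-1]]'

```text
time_s: 16.35
tcp_pos: [472.7, -24.6, 38.8]
orientation: [180.0, 0.0, 85.6]
ft_force: [-0.4, 0.6, -1.3]
gripper_width: 6.8
grip_force: 58.7
```

Call:
move_arm --rows '[[[0,0,0],[-0.4,0,0],-1],[[0,0,0],[0,0,0],-1]]'

```text
time_s: 16.52
tcp_pos: [472.7, -25.0, 38.8]
orientation: [-180.0, 0.0, 85.6]
ft_force: [0.5, 0.2, -0.8]
gripper_width: 6.8
grip_force: 58.7
```

```bash
python3 - <<'E'
from h import *
F=[];G=[]
for i in range(4):
    robot.snapshot('side'); s=robot.sense(); F.append(s['ft_force']); G.append(s['wrist_torque'])
print(np.mean(F,0),np.mean(G,0),s['tcp_pos'])
E
```

```text
[-0.3126439   0.03547348 -1.10292561] [0.00855531 0.00859329 0.00854785] [472.68610833 -24.98593943  38.80230352]
```

Call:
move_arm --rows '[[[0,0,0],[-0.4,0,0],-1],[[0,0,0],[0,0,0],-1]]'

```text
time_s: 16.88
tcp_pos: [472.7, -25.4, 38.9]
orientation: [180.0, -0.0, 85.6]
ft_force: [-0.5, 0.5, 0.4]
gripper_width: 7.3
grip_force: 58.7
```

Call:
move_arm --rows '[[[0,0,0],[-0.4,0,0],-1],[[0,0,0],[0,0,0],-1]]'

```text
time_s: 17.05
tcp_pos: [472.8, -25.7, 38.9]
orientation: [180.0, -0.0, 85.6]
ft_force: [1.3, 0.4, -0.2]
gripper_width: 7.1
grip_force: 58.8
```

```bash
python3 - <<'E'
from h import *
np.set_printoptions(precision=2,suppress=True)
F=[];G=[]
for i in range(3):
    p,d=robot.snapshot('side'); s=robot.sense(); F.append(s['ft_force']); G.append(s['wrist_torque'])
print(np.mean(F,0),np.mean(G,0),s['tcp_pos'])
X=cloud('side',d); m=(abs(X[...,0]-500)<20)&(abs(X[...,1]+100)<20)&(X[...,2]>50)&(X[...,2]<100)
for lo,hi in [(50,60),(60,70),(70,80),(80,90)]: t=X[m&(X[...,2]>lo)&(X[...,2]<hi)]; print(len(t),t.mean(0) if len(t) else '')
E
```

```text
[ 0.75  1.64 -0.62] [ 0.17 -0.07  0.09] [472.76 -25.74  38.9 ]
18 [ 500.34 -107.72   54.66]
16 [ 499.8  -108.79   65.6 ]
15 [ 500.08 -109.57   74.37]
33 [ 500.01 -107.21   84.64]
```

A steady 1.6 N in y shows that the strip has met the pin. Now I press down.

Call:
move_arm --rows '[[[0,0,0],[0.2,0,0.5],-1],[[0,0,0],[0,0,0],-1],[[0,0,0],[0,0,0],-1]]'

```text
time_s: 17.45
tcp_pos: [472.8, -25.7, 38.7]
orientation: [180.0, 0.0, 85.6]
ft_force: [-1.5, 1.0, 5.6]
gripper_width: 7.0
grip_force: 59.5
```

Call:
move_arm --rows '[[[0,0,0],[0,0,0.5],-1],[[0,0,0],[0,0,0],-1],[[0,0,0],[0,0,0],-1]]'

```text
time_s: 17.7
tcp_pos: [472.8, -25.7, 38.7]
orientation: [-180.0, 0.0, 85.6]
ft_force: [-4.1, 1.7, 10.6]
gripper_width: 7.2
grip_force: 60.4
```

Call:
move_arm --rows '[[[0,0,0],[0,0,0.4],-1],[[0,0,0],[0,0,0],-1],[[0,0,0],[0,0,0],-1],[[0,0,0],[0,0,0],-1]]'

```text
time_s: 18.03
tcp_pos: [472.8, -25.7, 38.7]
orientation: [-180.0, 0.0, 85.6]
ft_force: [-5.3, 2.2, 15.2]
gripper_width: 7.1
grip_force: 61.0
```

```bash
python3 - <<'E'
from h import *
np.set_printoptions(precision=2,suppress=True)
s=robot.sense();F=[s['ft_force']]; Tw=T(); p,d=robot.snapshot('wrist')
for i in range(8): q,d2=robot.snapshot('side'); s=robot.sense(); F.append(s['ft_force'])
F=np.array(F); print(F[:,2],F.mean(0),s['wrist_torque'],s['tcp_pos'],s['orientation'])
X=cloud('wrist',d,Tw); ps=-np.radians(4.4); bx=np.array([np.cos(ps),np.sin(ps)]); by=np.array([-np.sin(ps),np.cos(ps)]); pin=np.array([500.4,-99.4])
B=np.stack([(X[...,:2]-pin)@bx-20,(X[...,:2]-pin)@by-80,X[...,2]],-1)
print('leaf z near/far',[np.median(B[(abs(B[...,0]-x)<4)&(B[...,1]>20)&(B[...,1]<55)&(d>0)][:,2]) for x in (-35,-25,-15,-6)],'shingle z at',[np.median(B[(abs(B[...,0]-x)<3)&(abs(B[...,1]-30)<30)&(d>0)][:,2]) for x in (6,15,30)])
save('fin',np.hstack([cv2.resize(q[235:315,250:360],(440,320),interpolation=cv2.INTER_CUBIC),cv2.resize(p,(360,320))]))
E
```

```text
[15.19 13.34 14.2  14.93 13.95 14.24 13.79 13.92 13.86] [-6.14  2.05 14.16] [0.33 0.99 0.  ] [472.83 -25.68  38.68] [-179.98    0.01   85.58]
leaf z near/far [np.float64(29.283563819979776), np.float64(29.249474155742064), np.float64(29.25613614138345), np.float64(29.235621710253298)] shingle z at [np.float64(41.101685970727374), np.float64(41.02361370542543), np.float64(41.090445369355336)]
```

View pics/fin.png

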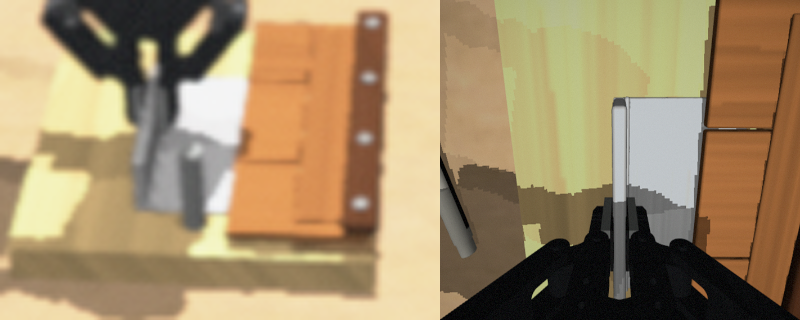

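The leaf lies flat (29.25 mm at every point checked) with about 33 mm covered. The shingle is down, the strip is against the upright pin, and the push holds steady at 14 N. I hand in now.

```bash
python3 -c "
from bench import robot
print(robot.close_job())"
```

```text
the job is handed in; nothing more can be done
None
```

The job is handed in: the pin stands upright in the bore, and the strip lies flat and square under the shingle, about 33 mm covered, its end against the pin; it is still gripped and pressed at about 14 N, with the shingle down.

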